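# Gauge a tuning spindle: go gap, then no-go gap

### The arm

A 6-joint arm with a two-finger parallel gripper is mounted at the origin on the work surface. World frame = base frame: x ahead of the robot, y to its left, z up, the work surface at z = 0. Lengths are in m, angles in rad, forces in N, time in s.
With the tool pointing down it reaches from about 0.35 to 0.875 m from the base axis. Payload 4.2 kg.
Tool frame: the origin (TCP) lies at the centre of the arm's flange, where the gripper is bolted on; the fingertips stand 182 mm ahead of it and the grasp point (between the pads) lies 164 mm ahead of it; z points along the fingers, y is the direction in which the jaws open and shut (so a half turn about z gives the same grasp; the last joint's range is limited). The gripper opens to 87 mm and grips with 3 to 60 N. Pads are 19 mm wide; open, the fingers measure 117 mm over their backs; the gripper's body (75 mm by 190 mm) begins 51 mm behind the grasp point.
Start: joints at [-1.007, 0.385, 0.008, 0, -1.194, -0.259], TCP at [0.188, -0.596, 0.405] pointing down, gripper open.
Joint ranges: [-3.14, 3.14], [-1.21, 2.06], [-1.07, 1.41], [-3.16, 2.05], [-2.99, -0.16], [-3.1, 3.1]. Speed limits (rad/s): [2.79, 2.79, 3.14, 3.14, 3.14, 3.14].

### API

Orientations are given as a unit quaternion [w, x, y, z].
In Python, from station import get_state, read_camera, workorder gives the robot as it stands. The module is installed in compiled form; this text tells all that it offers.
- The arm moves only by the tool jog_arm, never from a script. Its argument "moves" is a list of rows, each a list of 6 numbers: the shift along the tool's x, y, z in m, then the turn, a rotation vector about the tool's x, y, z in rad. In form: [[dx, dy, dz, wx, wy, wz], ...]. A call has 1 to 20 rows; each row is the pose to reach, as a shift and turn from the pose commanded when the call began, along the tool's axes at that moment; what a row does not reach only later rows make up. A row lasts 1/10 s, in which the tool goes at most 50 mm and 8.59 degrees, less where a joint would pass 70% of its speed; a pose out of reach is approached as far as the arm can. A call with a gripper value outside its range is refused whole. "fingers" is the closure, from 0 (fully open) to 1 (shut), set as the call begins (left out, the last holds). The fingers move at their own pace and stop on an object; "squeeze" is the grip in N (left out, the last holds). Time passes only in rows, so rows that repeat a pose let the fingers close. It gives the time, the measured TCP pose, the force and the opening at its end, in the units of the state.
- get_state(): the state, without advancing time (a new reading comes with each control period).
- read_camera(name): name is "scene" or "top"; returns a dict with "image" (420x560x3 uint8, red, green, blue), "fx", "fy", "cx", "cy" (pixels), "xyz" and "rotation" of the camera in the world. Camera axes: x right, y down, z forward; pixel columns grow to the right and rows downward; lengths in m; the calibration is good to about 2 mm. A picture is of the moment at which its call begins. There is no depth.
- workorder.finish_job(): hands the job in, once; it reports no verdict.
The state is a dict: "time": time; "joint_positions": joint angles; "qvel": joint speeds; "effort": joint torques, N m; "tool_pos": TCP position; "orientation": TCP orientation; "ft_force": force on the tool from outside, world axes, zero at the start; "ft_torque": the same for the moment, N m; "finger_gap": finger opening in m.
Only numpy, scipy, OpenCV 4.12 (cv2) and the standard library are available. Lean on these libraries where they do the work, as an engineer would, in place of code of your own. Each camera call takes 0.05 s, during which the arm holds its last target. There are 200 camera calls.

### The job

Check the tuning spindle's steel shank on the two fixed gap gauges: holding it upright with its foot just above the base plate, enter the wider (go) gap at its flared mouth and push straight through and out at the far end, then offer it the same way to the flared mouth of the narrower (no-go) gap and press gently until it stops, without forcing it. Then set the passed spindle down upright in the tray's empty compartment and let go. Leave the other things on the shelf where they are.

Things in the scene. Friction and masses are not known exactly. Their poses are not given: they have to be found in the camera images.
- spindle: Tuning spindle, 130 mm tall, 0.24-0.39 kg, standing loose in the tray's near compartment. Round steel shank 28 mm in diameter up to 76 mm, thin brass collar 33 mm, then a round black bakelite grip 34 mm in diameter from 80 to 130 mm above the foot: hold it there. Origin: centre of the foot; z up along it. Keep it upright (within 10 degrees in the gauges, never over 35).
- go_gauge: Go gauge, bolted down: two steel jaws on a base plate, the wider gap: 32 mm. Origin: plate underside, mid-gap; z up; gap along x, entered from -x (flared mouth, towards the robot). Plate x -100 to 55, y +-62, top z = 8 mm. Jaws to z = 68 mm; straight gap x -25 to 35; 45 degree flare from x = -43 mm. Part clear of mouth at x < -60, through at x > 52 mm. The gauges may swap sides.
- nogo_gauge: No-go gauge, bolted down: same make, axes and sizes as the go gauge but the narrower gap, 18 mm: the 28 mm shank stops in its flared mouth with its centre about at x = -36 mm. The contact is rigid; a push of 3 to 15 N felt for a moment is enough; over 40 N is forcing.
- tray: Dark wooden tray, fixed, 270 x 150 mm, walls 6 mm thick, 28 mm high, cork floor 10 mm above its underside. Origin: centre of the underside, z up, x along the 270 mm side, away from the robot. A cross wall at x = 0 splits it: near compartment (x < 0, spindle and potentiometer) and far, empty one (centre x = 66 mm, y = 0; 126 x 138 mm inside).
- pot: Bystander: black potentiometer, 46 mm in diameter, 65 mm tall with its thin shaft upright, standing beside the spindle in the near compartment. Origin: centre of its underside.
- valve: Bystander: glass tuning eye valve with brass rim, 40 mm in diameter, 92 mm tall, standing behind the tray. Origin: centre of its underside.
- knob_a: Bystander: black bakelite dial knob, 60 mm skirt, 62 mm tall, on the far part of the shelf. Origin: centre of its underside.
- knob_b: Bystander: black bakelite dial knob, 68 mm skirt, 70 mm tall, on the far part of the shelf. Origin: centre of its underside.
- driver: Bystander: screwdriver 190 mm long lying on the shelf at the left. Origin: near the middle of its length, underside.
There are look-alikes about, which are no part of the job. What is shaped like the spindle but blue is not meant.

How it is judged:
On the way, in this order (a step that is already met when the one before it is completed fails the run):
1. the upright spindle is low in front of the go gauge's flared mouth, in line with the gap (x of spindle in the frame of go_gauge between -0.1 and -0.042 m and y of spindle in the frame of go_gauge between -0.02 and 0.02 m and z of spindle in the frame of go_gauge below 0.038 m and angle between spindle's own z axis and vertical below 0.17 rad), for 0.05 s.
2. its shank is between the go jaws (x of spindle in the frame of go_gauge between -0.015 and 0.02 m and y of spindle in the frame of go_gauge between -0.006 and 0.006 m and z of spindle in the frame of go_gauge below 0.038 m and angle between spindle's own z axis and vertical below 0.17 rad), for 0.05 s.
3. it has come out at the far end of the go gap, still low (x of spindle in the frame of go_gauge between 0.047 and 0.1 m and y of spindle in the frame of go_gauge between -0.02 and 0.02 m and z of spindle in the frame of go_gauge below 0.038 m and angle between spindle's own z axis and vertical below 0.17 rad), for 0.05 s.
4. it is pressed upright and low into the no-go mouth (over 1 N) and stopped there (x of spindle in the frame of nogo_gauge between -0.045 and -0.022 m and y of spindle in the frame of nogo_gauge between -0.008 and 0.008 m and z of spindle in the frame of nogo_gauge below 0.038 m and angle between spindle's own z axis and vertical below 0.17 rad and contact force between spindle and nogo_gauge above 1 N), for 0.05 s.
5. still held, it is lowered on to the cork of the empty compartment (foot within 8 mm) (x of spindle in the frame of tray between 0.015 and 0.117 m and y of spindle in the frame of tray between -0.057 and 0.057 m and z of spindle in the frame of tray below 0.018 m and angle between spindle's own z axis and vertical below 0.17 rad and contact force between the fingers and spindle above 1 N), for 0.05 s.
At the end, for the whole second after the job is handed in: The spindle stands released and at rest on the cork of the tray's far compartment, upright within 6 degrees, having gone through the go gap and been stopped by the no-go gap (x of spindle in the frame of tray between 0.015 and 0.117 m and y of spindle in the frame of tray between -0.057 and 0.057 m and z of spindle in the frame of tray between 0.006 and 0.014 m and angle between spindle's own z axis and vertical below 0.1 rad and linear speed of spindle below 0.02 m/s and contact force between the fingers and spindle below 0.1 N); the robot touches nothing.
It fails at once if the spindle is forced against a gauge (over 40 N) (contact force between spindle and nogo_gauge above 40 N or contact force between spindle and go_gauge above 40 N).
It fails at once if the spindle is forced into the no-go gap (x of spindle in the frame of nogo_gauge between -0.012 and 0.06 m and y of spindle in the frame of nogo_gauge between -0.02 and 0.02 m and z of spindle in the frame of nogo_gauge below 0.038 m and angle between spindle's own z axis and vertical below 0.17 rad).
It fails at once if the spindle is laid over (more than 35 degrees) (angle between spindle's own z axis and vertical above 0.61 rad).
It fails at once if a bystander is moved by more than 25 mm (distance of any of pot, valve, knob_a, knob_b, driver from where it was at the start of the episode above 0.025 m).
It fails at once if a standing bystander is knocked over (angle between any of pot, valve, knob_a, knob_b's own z axis and vertical above 0.5 rad).
It also fails if it takes over 72 s, if anything falls off the work surface, if the arm or the gripper's body presses on something with over 40 N, if the wrist force passes 120 N, or if a joint passes its speed limit or range.

## Working session

There is one attempt and no reset: what is moved stays moved. The work goes in short steps, Python scripts to look and compute and a tool call to move; the robot and the scene stay as the last step left them, time stands still between calls to the robot, and variables do not carry over. Pictures are saved under pics/ and viewed, about 8 in all and at most 12, crops included, and the job is handed in when it is done.

Besides the shell and the picture viewer there is one more tool, called after ">>>" as name([rows], argument=value, ...), one row to a line, values as JSON. jog_arm: Moves the arm, as the interface text tells. Its arguments: {"type":"object","properties":{"moves":{"type":"array","items":{"type":"array","items":{"type":"number"}}},"fingers":{"type":"number"},"squeeze":{"type":"number"}},"required":["moves"]}

```bash
mkdir -p pics; cat > h.py <<'E'
import numpy as np, cv2
from station import get_state, read_camera
def shot(n,f):
    c=read_camera(n); cv2.imwrite(f,c["image"][:,:,::-1]); return c
def ray(c,u,v,z):
    d=np.array(c["rotation"])@np.array([(u-c["cx"])/c["fx"],(v-c["cy"])/c["fy"],1.])
    o=np.array(c["xyz"]); return o+d*(z-o[2])/d[2]
def proj(c,p):
    q=np.array(c["rotation"]).T@(np.array(p,float)-np.array(c["xyz"])); return c["cx"]+c["fx"]*q[0]/q[2],c["cy"]+c["fy"]*q[1]/q[2]
E
python3 - <<'E'
from h import *
import pickle
cs={}
for n in("scene","top"):
    c=shot(n,f"pics/{n}0.png"); cs[n]=c; print(n,c["fx"],c["cx"],c["cy"],np.round(c["xyz"],3),np.round(c["rotation"],3).tolist())
pickle.dump(cs,open("c0.pkl","wb"))
s=get_state();print({k:np.round(v,3) for k,v in s.items()})
E
```

```text
scene 396.813746869487 271.9525639189577 214.2365168130122 [1.125 0.474 0.547] [-0.215, 0.413, 0.786, -0.406]
top 438.7453664022996 272.405550193433 204.8250973551102 [0.343 0.065 0.991] [-0.08, 0.736, -0.668, 0.077]
{'time': np.float64(0.1), 'joint_positions': array([-1.007,  0.385,  0.007, -0.   , -1.194, -0.259]), 'qvel': array([-0.   , -0.001,  0.002,  0.001,  0.003,  0.002]), 'effort': array([-0.0000e+00, -3.9169e+01,  1.8794e+01,  4.2320e+00,  1.3000e-02,
       -0.0000e+00]), 'tool_pos': array([ 0.188, -0.596,  0.404]), 'orientation': array([-0.   , -0.152,  0.988,  0.001]), 'ft_force': array([ 0.362, -0.027, -1.522]), 'ft_torque': array([ 0.011,  0.017, -0.009]), 'finger_gap': np.float64(0.087)}
```

View pics/top0.png

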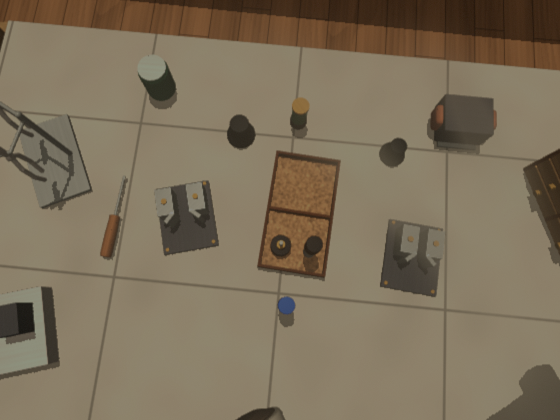

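View pics/scene0.png

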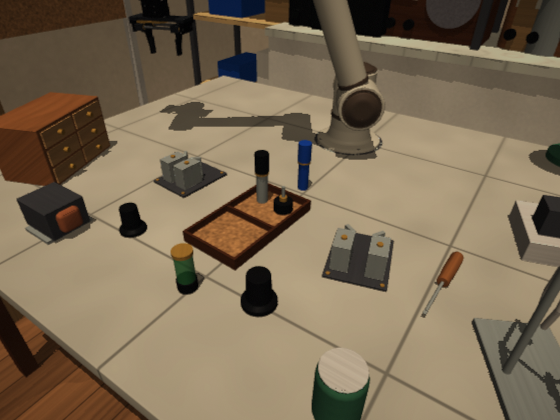

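In the top view, the tray is centred near (300,213). The near compartment holds the potentiometer (281,245) and a tall black-gripped part (313,245). The blue look-alike is at (286,305), and the gauges are near (187,216) and (413,257). The black-gripped part with the steel shank, inside the near compartment, fits the spindle; the blue one outside the tray does not. One enlarged composite will confirm it.

```bash
python3 - <<'E'
import cv2,numpy as np
a=cv2.imread("pics/top0.png")
def cr(x,y,w,h,s): return cv2.resize(a[y:y+h,x:x+w],None,fx=s,fy=s,interpolation=cv2.INTER_CUBIC)
A=cr(145,170,80,100-10,5)   # 400x450? 
B=cr(375,210,80,90,5)
g=np.hstack([A,B]); cv2.imwrite("pics/g.png",cv2.convertScaleAbs(g,alpha=1.8,beta=10)); 
cv2.imwrite("pics/t.png",cv2.convertScaleAbs(cr(250,145,110,140,4.28),alpha=1.8,beta=10))
E
```

```text
(no output)
```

View pics/g.png

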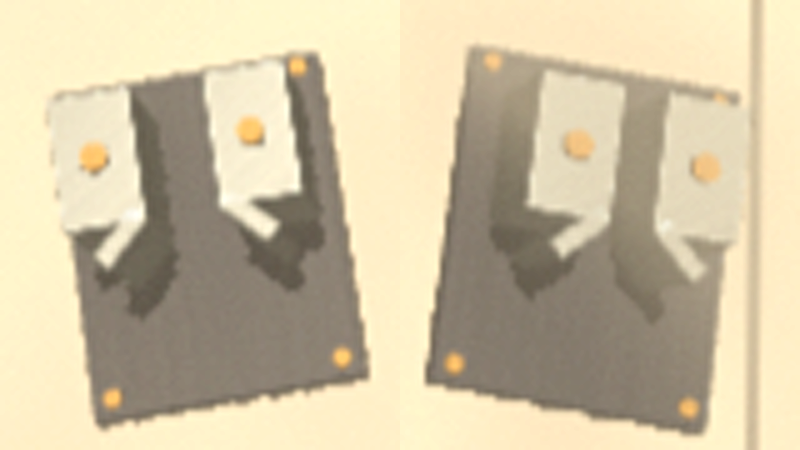

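View pics/t.png

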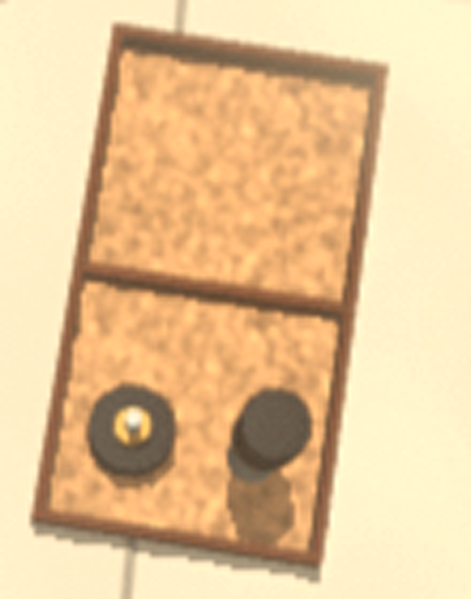

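The crop confirms it: the part at top (313,245) has a black grip over a grey shank. The left gauge's gap is about 15 px (32 mm, go) and the right one's about 8 px (18 mm, no-go). Next I fit the poses from the corners.

```bash
cat > fit.py <<'E'
from h import *
import pickle
from scipy.optimize import least_squares
cs=pickle.load(open("c0.pkl","rb")); c=cs["top"]
def fit(pts,pix,g):
    pts=np.array(pts,float)/1000
    def w(p): 
        C,S=np.cos(p[2]),np.sin(p[2]); return np.c_[p[0]+C*pts[:,0]-S*pts[:,1],p[1]+S*pts[:,0]+C*pts[:,1],pts[:,2]]
    f=lambda p:(np.array([proj(c,q) for q in w(p)])-pix).ravel()
    r=least_squares(f,g,loss='soft_l1'); print(np.round(r.x,4),"res px",np.round(f(r.x).reshape(-1,2),1).tolist()); return r.x
def px(l,s,x0,y0): return (np.array(l,float)+.5)/s-.5+[x0,y0]
go=[(-100,62,8),(-100,-62,8),(55,-62,8),(35,16,68),(35,-16,68),(-25,16,68),(-25,-16,68)]
A=fit(go,px([(100,430),(370,378),(320,52),(130,87),(205,70),(145,212),(220,200)],5,145,170),[.35,.3,0])
ng=[(-100,62,8),(-100,-62,8),(55,62,8),(35,9,68),(35,-9,68),(-25,9,68),(-25,-9,68)]
B=fit(ng,px([(27,380),(305,433),(70,47),(225,87),(268,95),(210,215),(258,228)],5,375,210),[.35,-.2,0])
T=fit([(135,75,28),(135,-75,28),(-135,75,28),(-135,-75,28)],px([(113,25),(388,65),(33,520),(318,567)],4.28,250,145),[.4,0,0])
sp=px([(276,425)],4.28,250,145)[0]; P=ray(c,*sp,.140); print("spindle",P, "shank foot?",ray(c,*px([(250,462)],4.28,250,145)[0],.03))
p2=px([(131,422)],4.28,250,145)[0]; print("pot",ray(c,*p2,.07))
for n,u,z in(("valve",(300,104),.09),("knobA",(398,146),.06),("knobB",(239,124),.07),("blue",(286,305),.13)): print(n,ray(c,*u,z))
s=cs["scene"]
for q in [P]: print("scene proj of spindle top",proj(s,q), "foot",proj(s,[*q[:2],.01]))
def W(p,x,y,z): return [p[0]+np.cos(p[2])*x-np.sin(p[2])*y,p[1]+np.sin(p[2])*x+np.cos(p[2])*y,z]
for p,n in((A,"go"),(B,"no"),(T,"tray")): print(n,[np.round(proj(s,W(p,x,y,z))).tolist() for x,y,z in ([(55,62,8),(55,-62,8),(35,9,68),(35,-9,68)] if n!="tray" else [(135,75,28),(135,-75,28),(-135,75,28),(-135,-75,28)]) for x,y,z in [(x/1000,y/1000,z/1000)]])
E
python3 fit.py
```

```text
Traceback (most recent call last):
  File "fit.py", line 13, in <module>
    A=fit(go,px([(100,430),(370,378),(320,52),(130,87),(205,70),(145,212),(220,200)],5,145,170),[.35,.3,0])
  File "fit.py", line 10, in fit
    r=least_squares(f,g,loss='soft_l1'); print(np.round(r.x,4),"res px",np.round(f(r.x).reshape(-1,2),1).tolist()); return r.x
  File "fit.py", line 9, in <lambda>
    f=lambda p:(np.array([proj(c,q) for q in w(p)])-pix).ravel()
                          ~~~~^^^^^
  File "h.py", line 9, in proj
    q=np.array(c["rotation"]).T@(np.array(p,float)-np.array(c["xyz"])); return c["cx"]+c["fx"]*q[0]/q[2],c["cy"]+c["fy"]*q[1]/q[2]
      ~~~~~~~~~~~~~~~~~~~~~~~~~^^~~~~~~~~~~~~~~~~~~~~~~~~~~~~~~~~~~~~~
ValueError: matmul: Input operand 1 has a mismatch in its core dimension 0, with gufunc signature (n?,k),(k,m?)->(n?,m?) (size 3 is different from 4)
```

```bash
sed -i 's/np.array(c\["rotation"\])/Rot.from_quat(c["rotation"],scalar_first=True).as_matrix()/; 1a from scipy.spatial.transform import Rotation as Rot' h.py; python3 fit.py
```

```text
[0.5395 0.2785 0.2773] res px [[-0.7, -1.0], [0.1, -0.5], [-0.1, -0.6], [-0.0, -0.4], [-0.4, 0.5], [0.6, 1.2], [0.4, 1.0]]
[ 0.4985 -0.2446 -0.0876] res px [[0.0, 0.3], [0.4, 0.3], [0.3, -0.8], [0.2, -0.6], [-0.1, -0.7], [0.0, 1.4], [-1.1, 0.3]]
[ 0.5496  0.0178 -0.0616] res px [[-0.1, -0.3], [-0.0, 0.3], [-0.7, -0.0], [0.9, 0.0]]
spindle [ 0.46425323 -0.01022899  0.14      ] shank foot? [ 0.45962142 -0.00817424  0.03      ]
pot [0.46871807 0.05487499 0.07      ]
valve [0.77969409 0.04026046 0.09      ]
knobA [ 0.71457913 -0.18826753  0.06      ]
knobB [0.72736987 0.17190924 0.07      ]
blue [0.34327172 0.03351047 0.13      ]
scene proj of spindle top (np.float64(260.7400969964665), np.float64(152.42368729195294)) foot (np.float64(261.48774464991425), np.float64(200.22135672413367))
go [[385.0, 289.0], [320.0, 274.0], [363.0, 252.0], [353.0, 250.0]]
no [[182.0, 196.0], [152.0, 180.0], [172.0, 165.0], [167.0, 163.0]]
tray [[233.0, 260.0], [181.0, 231.0], [310.0, 200.0], [262.0, 180.0]]
```

```bash
cat > go.py <<'E'
import sys
from h import *
# pose of grasp point x y z psi (world), optional: prints row to get there
G=dict(go=(.5395,.2785,.2773),no=(.4985,-.2446,-.0876),tray=(.5496,.0178,-.0616))
def st():
    s=get_state();R=Rot.from_quat(s["orientation"],scalar_first=True);p=np.array(s["tool_pos"]);return s,R,p
def show():
    s,R,p=st();g=p+R.apply([0,0,.164]);m=R.as_matrix()
    print("t",round(float(s["time"]),2),"grasp",np.round(g,4),"psi",round(float(np.arctan2(-m[1,0],-m[0,0])),4),"tilt",np.round(m[:2,2],4),"F",np.round(s["ft_force"],1),"gap",round(float(s["finger_gap"]),4))
    for n,(x,y,a) in G.items():
        d=g[:2]-[x,y];print(n,np.round([np.cos(a)*d[0]+np.sin(a)*d[1],-np.sin(a)*d[0]+np.cos(a)*d[1]],4),end=" ")
    print()
def row(x,y,z,psi):
    s,R,p=st();c,S=np.cos(psi),np.sin(psi)
    D=Rot.from_matrix(np.array([[-c,-S,0],[-S,c,0],[0,0,-1]]));D=Rot.from_matrix(np.array([[-c,-S,0],[-S,c,0],[0,0,-1]]))
    t=np.array([x,y,z])-D.apply([0,0,.164])
    print("row",np.round(np.r_[R.inv().apply(t-p),(R.inv()*D).as_rotvec()],4).tolist())
def gpos(n,x,y):
    X,Y,a=G[n];return X+np.cos(a)*x-np.sin(a)*y,Y+np.sin(a)*x+np.cos(a)*y,a
show()
for a in sys.argv[1:]:
    v=a.split(",")
    if v[0] in G: x,y,psi=gpos(v[0],float(v[1]),float(v[2])); row(x,y,float(v[3]),float(v[4]) if len(v)>4 else psi)
    else: row(*map(float,v))
E
sed -i 's/^    D=.*$/    D=Rot.from_matrix(np.array([[-c,-S,0],[-S,c,0],[0,0,-1.]]))/' go.py
python3 go.py .463,-.0100,.24,.277
```

```text
t 0.1 grasp [ 0.1874 -0.5957  0.2398] psi 0.3047 tilt [-0.0007  0.0018] F [ 0.4 -0.  -1.5] gap 0.0869
go [-0.5779 -0.7444] no [-0.2792 -0.377 ] tray [-0.3237 -0.6346] 
row [-0.4386, 0.4764, 0.0007, 0.002, -0.0001, 0.0277]
```

>>> jog_arm([
  [-0.439,0.476,0,0.002,0,0.028],
  [-0.439,0.476,0,0.002,0,0.028],
  [-0.439,0.476,0,0.002,0,0.028],
  [-0.439,0.476,0,0.002,0,0.028],
  [-0.439,0.476,0,0.002,0,0.028],
  [-0.439,0.476,0,0.002,0,0.028],
  [-0.439,0.476,0,0.002,0,0.028],
  [-0.439,0.476,0,0.002,0,0.028],
  [-0.439,0.476,0,0.002,0,0.028],
  [-0.439,0.476,0,0.002,0,0.028],
  [-0.439,0.476,0,0.002,0,0.028],
  [-0.439,0.476,0,0.002,0,0.028],
  [-0.439,0.476,0,0.002,0,0.028],
  [-0.439,0.476,0,0.002,0,0.028],
  [-0.439,0.476,0,0.002,0,0.028],
  [-0.439,0.476,0,0.002,0,0.028],
  [-0.439,0.476,0,0.002,0,0.028],
  [-0.439,0.476,0,0.002,0,0.028],
], fingers=0, squeeze=40)

```text
time: 1.9
tool_pos: [0.4631, -0.0114, 0.4049]
orientation: [0.0, -0.137, 0.991, -0.001]
ft_force: [-0.5, 0.5, 0.3]
finger_gap: 0.087
```

```bash
python3 go.py .463,-.0100,.117,.277; python3 -c "
from h import *
c=shot('scene','pics/s1.png');a=c['image'][60:260,150:400,::-1];cv2.imwrite('pics/s1c.png',cv2.resize(a,None,fx=3,fy=3))"
```

```text
t 1.9 grasp [ 0.4632 -0.0117  0.2409] psi 0.2749 tilt [ 0.0007 -0.0019] F [-0.5  0.5  0.3] gap 0.087
go [-0.1529 -0.2583] no [-0.0556  0.2289] tray [-0.0844 -0.0348] 
row [-0.0003, 0.0016, 0.1239, -0.002, 0.0002, -0.0021]
```

View pics/s1c.png

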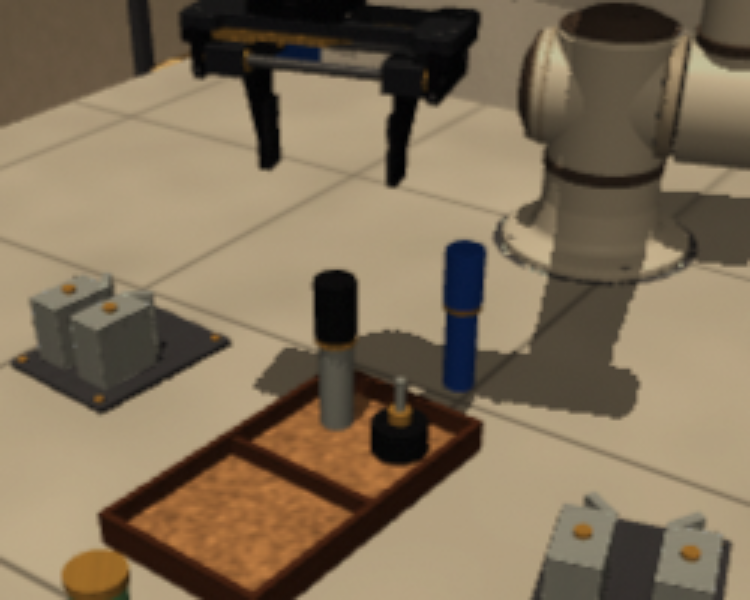

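The scene crop shows the open gripper centred above the black-and-grey spindle: finger tips at crop (268,165) and (396,183), spindle at (335,275). Both the blue part and the pot are clear of the fingers. Descending and closing.

>>> jog_arm([
  [0,0.001,0.03,-0.002,0,-0.002],
  [0,0.001,0.06,-0.002,0,-0.002],
  [0,0.001,0.08,-0.002,0,-0.002],
  [0,0.001,0.1,-0.002,0,-0.002],
  [0,0.001,0.115,-0.002,0,-0.002],
  [0,0.001,0.124,-0.002,0,-0.002],
  [0,0.001,0.124,-0.002,0,-0.002],
  [0,0.001,0.124,-0.002,0,-0.002],
])

```text
time: 2.75
tool_pos: [0.4636, -0.0098, 0.2813]
orientation: [0.001, -0.139, 0.99, -0.0]
ft_force: [0.2, 0.2, -0.6]
finger_gap: 0.0871
```

>>> jog_arm([
  [0,0,0,0,0,0],
  [0,0,0,0,0,0],
  [0,0,0,0,0,0],
  [0,0,0,0,0,0],
  [0,0,0,0,0,0],
  [0,0,0,0,0,0],
  [0,0,0,0,0,0],
  [0,0,0,0,0,0],
  [0,0,0,0,0,0],
  [0,0,0,0,0,0],
], fingers=1, squeeze=40)

```text
time: 3.75
tool_pos: [0.4633, -0.0097, 0.2807]
orientation: [-0.0, -0.139, 0.99, -0.0]
ft_force: [0.3, -1.5, -0.9]
finger_gap: 0.0334
```

```bash
python3 go.py
```

```text
t 3.75 grasp [ 0.4633 -0.0097  0.1167] psi 0.2788 tilt [-0.0001 -0.0001] F [ 0.3 -1.5 -0.9] gap 0.0334
go [-0.1522 -0.2563] no [-0.0556  0.2309] tray [-0.0845 -0.0328]
```

>>> jog_arm([
  [0,0,-0.02,0,0,0],
  [0,0,-0.05,0,0,0],
  [0,0,-0.08,0,0,0],
  [0,0,-0.1,0,0,0],
  [0,0,-0.105,0,0,0],
  [0,0,-0.105,0,0,0],
])

```text
time: 4.35
tool_pos: [0.4629, -0.0097, 0.3854]
orientation: [-0.0, -0.139, 0.99, 0.0]
ft_force: [-0.3, -0.3, -3.9]
finger_gap: 0.0334
```

```bash
python3 go.py go,-.078,0,.22
```

```text
t 4.35 grasp [ 0.4629 -0.0095  0.2214] psi 0.2783 tilt [-0.0003  0.0008] F [-0.3 -0.3 -3.9] gap 0.0334
go [-0.1526 -0.256 ] no [-0.0561  0.2311] tray [-0.0849 -0.0326] 
row [-0.0748, 0.2561, 0.0016, 0.0008, -0.0001, 0.001]
```

>>> jog_arm([
  [-0.01,0.03,0,0,0,0],
  [-0.02,0.07,0,0,0,0],
  [-0.033,0.115,0,0,0,0],
  [-0.047,0.16,0,0,0,0],
  [-0.06,0.2,0,0,0,0],
  [-0.07,0.235,0,0,0,0],
  [-0.075,0.25,0,0,0,0],
  [-0.075,0.256,0,0,0,0],
  [-0.075,0.256,0,0,0,0],
  [-0.075,0.256,0.03,0,0,0],
  [-0.075,0.256,0.06,0,0,0],
  [-0.075,0.256,0.08,0,0,0],
  [-0.075,0.256,0.092,0,0,0],
  [-0.075,0.256,0.096,0,0,0],
  [-0.075,0.256,0.096,0,0,0],
])

```text
time: 5.85
tool_pos: [0.4652, 0.2566, 0.2899]
orientation: [0.0, -0.139, 0.99, -0.0]
ft_force: [0.6, -1.0, -3.4]
finger_gap: 0.0332
```

```bash
python3 go.py go,-.078,0,.122; python3 - <<'E'
from h import *
from go import gpos
c=shot('top','pics/t2.png');a=c['image'][:,:,::-1]
t=cv2.resize(a[165:275,130:240],None,fx=5.4,fy=5.4,interpolation=cv2.INTER_CUBIC)
cv2.imwrite('pics/t2c.png',cv2.convertScaleAbs(t,alpha=1.8,beta=10))
c=shot('scene','pics/s2.png');a=c['image'][:,:,::-1]
cv2.imwrite('pics/s2c.png',cv2.resize(a[160:300,280:440],None,fx=5,fy=4.28,interpolation=cv2.INTER_CUBIC))
E
```

```text
t 5.85 grasp [0.4652 0.2565 0.1259] psi 0.2781 tilt [ 0.0001 -0.0003] F [ 0.6 -1.  -3.4] gap 0.0332
go [-0.0774 -0.0008] no [-0.077   0.4963] tray [-0.0989  0.2331] 
row [0.0006, 0.0007, 0.0039, -0.0003, 0.0, 0.0008]
t 5.85 grasp [0.4652 0.2565 0.1259] psi 0.2781 tilt [ 0.0001 -0.0003] F [ 0.6 -1.  -3.4] gap 0.0332
go [-0.0774 -0.0008] no [-0.077   0.4963] tray [-0.0989  0.2331]
```

View pics/s2c.png

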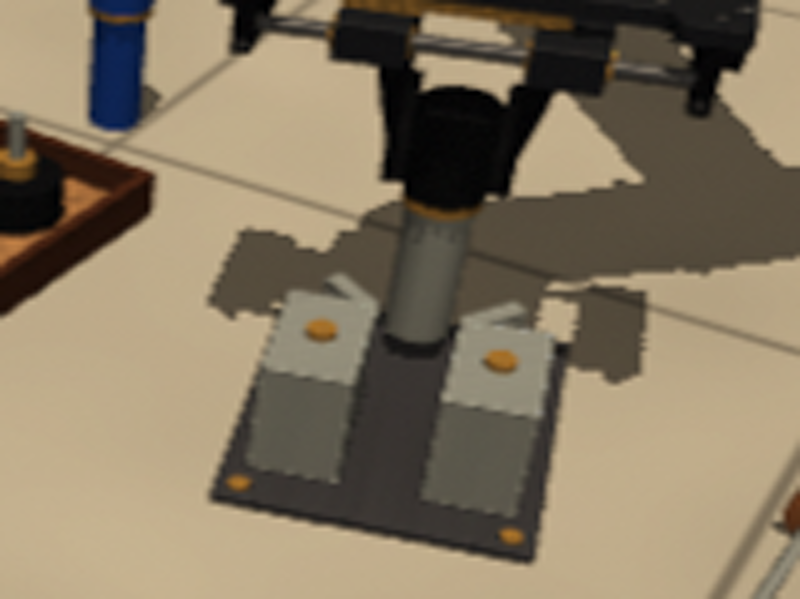

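The spindle stands upright at crop (420,340), in front of the go mouth and roughly centred between the flares at (350,285) and (500,315). I compare predicted with seen pixels to check the lateral offset.

```bash
python3 - <<'E'
import pickle,sys
from h import *
from go import gpos,st
c=pickle.load(open('c0.pkl','rb'))['scene']
f=lambda p:np.round(((np.array(proj(c,p))-[280,160]+.5)*[5,4.28]-.5),0)
for n,x,y,z in [("plate",.055,-.062,.008),("plate",.055,.062,.008),("in35-",.035,-.016,.068),("in35+",.035,.016,.068),("in-25-",-.025,-.016,.068),("in-25+",-.025,.016,.068)]:
    X,Y,_=gpos("go",x,y);print(n,f([X,Y,z]))
s,R,p=st();g=p+R.apply([0,0,.164])
d=np.array(c["xyz"][:2])-g[:2];d/=np.linalg.norm(d);l=np.array([-d[1],d[0]])
for z in(.03,.06,.09): print("shank edges h",z,f([*(g[:2]-.014*l),z+g[2]-.1067]),f([*(g[:2]+.014*l),z+g[2]-.1067]))
# image-based edges row profile
a=cv2.imread('pics/s2.png').astype(int)
for v in (225,220,215): print(v,[(u,int(a[v,u].sum()//3)) for u in range(353,378)])
E
```

```text
t 5.95 grasp [0.4657 0.2574 0.1269] psi 0.2786 tilt [0.0019 0.0015] F [ 0.5 -0.3 -3.2] gap 0.0335
go [-0.0768 -0.0001] no [-0.0766  0.4972] tray [-0.0985  0.234 ] 
plate [202. 491.]
plate [529. 555.]
in35- [347. 383.]
in35+ [434. 399.]
in-25- [373. 303.]
in-25+ [454. 317.]
shank edges h 0.03 [391. 273.] [459. 282.]
shank edges h 0.06 [401. 222.] [470. 232.]
shank edges h 0.09 [410. 170.] [481. 179.]
225 [(353, 72), (354, 74), (355, 74), (356, 74), (357, 69), (358, 57), (359, 58), (360, 67), (361, 73), (362, 77), (363, 82), (364, 85), (365, 85), (366, 85), (367, 85), (368, 82), (369, 77), (370, 70), (371, 61), (372, 66), (373, 74), (374, 74), (375, 74), (376, 74), (377, 74)]
220 [(353, 74), (354, 74), (355, 74), (356, 74), (357, 74), (358, 67), (359, 55), (360, 57), (361, 67), (362, 72), (363, 78), (364, 82), (365, 85), (366, 85), (367, 86), (368, 85), (369, 82), (370, 77), (371, 70), (372, 61), (373, 66), (374, 70), (375, 65), (376, 58), (377, 55)]
215 [(353, 74), (354, 74), (355, 75), (356, 75), (357, 75), (358, 74), (359, 62), (360, 49), (361, 57), (362, 65), (363, 63), (364, 71), (365, 83), (366, 86), (367, 80), (368, 82), (369, 77), (370, 67), (371, 72), (372, 67), (373, 61), (374, 69), (375, 75), (376, 74), (377, 75)]
```

View pics/t2c.png

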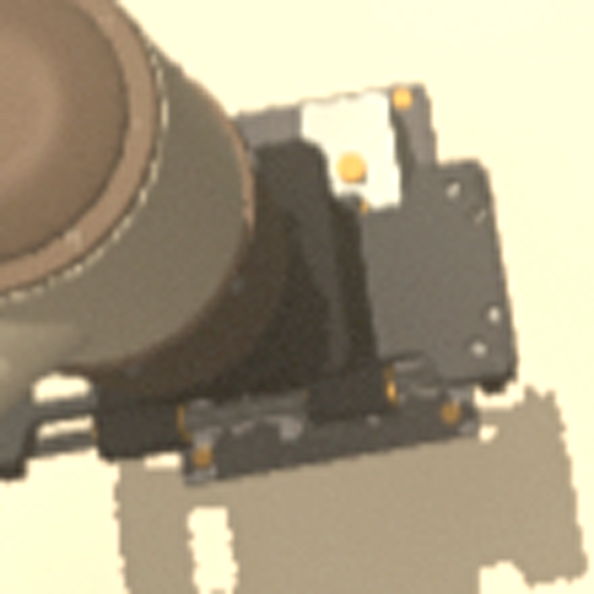

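The top view is blocked by the arm. The scene view suggests the gauge sits about 2 mm further to +y than my fit, so I refine that with row scans across the jaws' inner top edges.

```bash
python3 - <<'E' | tail -n +3
import pickle
from h import *
from go import gpos
from scipy.optimize import brentq
c=pickle.load(open('c0.pkl','rb'))['scene']
a=c["image"].astype(float).mean(2)
def edge(name,half,zz,x0,x1):
  for x in np.linspace(x0,x1,6):
    # sample along gauge-y line at gauge x, z=.068
    ys=np.arange(-.03,.0301,.0005); prof=[]
    for y in ys:
        X,Y,_=gpos(name,x,y);u,v=proj(c,[X,Y,zz]);prof.append(cv2.getRectSubPix(a.astype(np.float32),(1,1),(float(u),float(v)))[0,0])
    p=np.array(prof);g=np.gradient(cv2.GaussianBlur(p[None],(1,1),0)[0] if 0 else np.convolve(np.pad(p,2,'edge'),np.ones(5)/5,'valid'))
    m=ys<0; i=np.argmin(np.where(m,g,9)); j=np.argmax(np.where(~m,g,-9))
    print(name,"x%.3f"%x,"edges mm",ys[i]*1e3,ys[j]*1e3,"mid",(ys[i]+ys[j])*500, "minmax",p.min().round(),p.max().round())
edge("go",.016,.068,-.02,.03)
edge("no",.009,.068,-.02,.03)
E
```

```text
go x-0.020 edges mm -12.999999999999984 20.000000000000046 mid 3.500000000000031 minmax 93.0 132.0
go x-0.010 edges mm -13.499999999999984 18.000000000000043 mid 2.2500000000000298 minmax 47.0 127.0
go x0.000 edges mm -13.499999999999984 18.500000000000043 mid 2.50000000000003 minmax 47.0 126.0
go x0.010 edges mm -13.499999999999984 18.500000000000043 mid 2.50000000000003 minmax 47.0 127.0
go x0.020 edges mm -13.499999999999984 18.500000000000043 mid 2.50000000000003 minmax 47.0 125.0
go x0.030 edges mm -13.499999999999984 18.000000000000043 mid 2.2500000000000298 minmax 42.0 126.0
no x-0.020 edges mm -6.499999999999978 5.000000000000032 mid -0.7499999999999729 minmax 51.0 131.0
no x-0.010 edges mm -7.499999999999979 11.000000000000037 mid 1.7500000000000293 minmax 56.0 125.0
no x0.000 edges mm -7.499999999999979 8.000000000000036 mid 0.250000000000028 minmax 53.0 124.0
no x0.010 edges mm -6.499999999999978 10.000000000000037 mid 1.7500000000000293 minmax 54.0 124.0
no x0.020 edges mm -7.499999999999979 9.500000000000036 mid 1.0000000000000286 minmax 52.0 124.0
no x0.030 edges mm -7.499999999999979 11.000000000000037 mid 1.7500000000000293 minmax 55.0 123.0
```

The go gap reads 32 mm wide, as it should, and is offset +2.4 mm. The spindle itself is seen where kinematics puts it, so I shift the gauge estimates.

```bash
python3 - <<'E'
from go import gpos
print(gpos("go",.0015,.0022),gpos("no",0,.0012))
E
sed -i 's/^G=.*/G=dict(go=(.5403,.2810,.2773),no=(.4986,-.2434,-.0876),tray=(.5496,.0178,-.0616))/' go.py
python3 go.py go,-.078,0,.122 go,-.030,0,.122
```

```text
t 5.95 grasp [0.4657 0.2574 0.1269] psi 0.2786 tilt [0.0019 0.0015] F [ 0.5 -0.3 -3.2] gap 0.0335
go [-0.0768 -0.0001] no [-0.0766  0.4972] tray [-0.0985  0.234 ] 
(np.float64(0.5403404255935367), np.float64(0.28102659550021936), 0.2773) (np.float64(0.49860498560730004), np.float64(-0.24340460131242342), -0.0876)
t 5.95 grasp [0.4657 0.2574 0.1269] psi 0.2786 tilt [0.0019 0.0015] F [ 0.5 -0.3 -3.2] gap 0.0335
go [-0.0782 -0.0023] no [-0.0766  0.496 ] tray [-0.0985  0.234 ] 
row [-0.0006, 0.0024, 0.0049, 0.0009, 0.0022, 0.0013]
row [-0.0486, 0.0024, 0.005, 0.0009, 0.0022, 0.0013]
```

>>> jog_arm([
  [0,0.002,0.002,0,0,0],
  [0,0.002,0.005,0,0,0],
  [0,0.002,0.005,0,0,0],
  [-0.01,0.002,0.005,0,0,0],
  [-0.018,0.002,0.005,0,0,0],
  [-0.024,0.002,0.005,0,0,0],
  [-0.03,0.002,0.005,0,0,0],
  [-0.035,0.002,0.005,0,0,0],
  [-0.04,0.002,0.005,0,0,0],
  [-0.044,0.002,0.005,0,0,0],
  [-0.048,0.002,0.005,0,0,0],
  [-0.048,0.002,0.005,0,0,0],
  [-0.048,0.002,0.005,0,0,0],
])

```text
time: 7.25
tool_pos: [0.5105, 0.2722, 0.2846]
orientation: [-0.0, -0.139, 0.99, -0.0]
ft_force: [-0.0, -0.1, -1.9]
finger_gap: 0.0331
```

```bash
python3 go.py go,-.02,0,.122 go,.06,0,.122; for i in 1 2 ; do python3 -c "
from h import *
read_camera('top')
import go" ; done
```

```text
t 7.25 grasp [0.5104 0.2722 0.1206] psi 0.2787 tilt [-0.0004 -0.0002] F [-0.  -0.1 -1.9] gap 0.0331
go [-0.0312 -0.0003] no [-0.0334  0.5146] tray [-0.0548  0.2515] 
row [-0.0111, 0.0003, -0.0014, -0.0001, -0.0004, 0.0014]
row [-0.0911, 0.0002, -0.0014, -0.0001, -0.0004, 0.0014]
t 7.3 grasp [0.5104 0.2722 0.1207] psi 0.2787 tilt [-0.0003 -0.0001] F [-1.1  0.2 -3. ] gap 0.0334
go [-0.0312 -0.0003] no [-0.0334  0.5146] tray [-0.0548  0.2515] 
t 7.35 grasp [0.5103 0.2721 0.1207] psi 0.2788 tilt [-0.0003 -0.0001] F [-0.1 -0.5 -2.7] gap 0.0332
go [-0.0313 -0.0003] no [-0.0335  0.5146] tray [-0.0549  0.2514]
```

>>> jog_arm([
  [-0.003,0,-0.001,0,0,0],
  [-0.006,0,-0.001,0,0,0],
  [-0.009,0,-0.001,0,0,0],
  [-0.012,0,-0.001,0,0,0.001],
  [-0.015,0,-0.001,0,0,0.001],
  [-0.018,0,-0.001,0,0,0.001],
  [-0.021,0,-0.001,0,0,0.001],
  [-0.021,0,-0.001,0,0,0.001],
])

```text
time: 8.15
tool_pos: [0.5311, 0.2782, 0.2857]
orientation: [0.0, -0.138, 0.99, 0.0]
ft_force: [0.9, -0.4, -2.3]
finger_gap: 0.0334
```

```bash
python3 go.py go,.06,0,.122
```

```text
t 8.15 grasp [0.5312 0.2782 0.1217] psi 0.2777 tilt [0.0003 0.0002] F [ 0.9 -0.4 -2.3] gap 0.0334
go [-0.0095 -0.0002] no [-0.0132  0.5225] tray [-0.0344  0.2588] 
row [-0.0696, 0.0002, -0.0003, 0.0001, 0.0004, 0.0004]
```

In the gap with no lateral force. Pushing on through and out at the far end.

>>> jog_arm([
  [-0.004,0,0,0,0,0],
  [-0.008,0,0,0,0,0],
  [-0.012,0,0,0,0,0],
  [-0.016,0,0,0,0,0],
  [-0.02,0,0,0,0,0],
  [-0.024,0,0,0,0,0],
  [-0.029,0,0,0,0,0],
  [-0.034,0,0,0,0,0],
  [-0.039,0,0,0,0,0],
  [-0.044,0,0,0,0,0],
  [-0.05,0,0,0,0,0],
  [-0.056,0,0,0,0,0],
  [-0.062,0,0,0,0,0],
  [-0.068,0,0,0,0,0],
  [-0.073,0,0,0,0,0],
  [-0.073,0,0,0,0,0],
  [-0.073,0,0,0,0,0],
  [-0.073,0,0,0,0,0],
])

```text
time: 9.95
tool_pos: [0.6007, 0.298, 0.2857]
orientation: [-0.0, -0.138, 0.99, -0.0]
ft_force: [0.4, 0.2, -3.3]
finger_gap: 0.0335
```

```bash
python3 go.py go,.063,0,.23
```

```text
t 9.95 grasp [0.6007 0.2979 0.1217] psi 0.2777 tilt [-0.0004 -0.0002] F [ 0.4  0.2 -3.3] gap 0.0335
go [ 0.0627 -0.0002] no [0.0543 0.5482] tray [0.0337 0.2827] 
row [-0.0002, 0.0002, -0.1083, -0.0001, -0.0004, 0.0004]
```

>>> jog_arm([
  [0,0,-0.02,0,0,0],
  [0,0,-0.05,0,0,0],
  [0,0,-0.08,0,0,0],
  [0,0,-0.105,0,0,0],
  [0,0,-0.115,0,0,0],
  [0,0,-0.115,0,0,0],
  [0,0,-0.115,0,0,0],
])

```text
time: 10.65
tool_pos: [0.6005, 0.2979, 0.3991]
orientation: [-0.001, -0.138, 0.99, -0.0]
ft_force: [-0.4, -0.1, -4.5]
finger_gap: 0.033
```

```bash
python3 go.py no,-.08,0,.235
```

```text
t 10.65 grasp [0.6    0.2977 0.2351] psi 0.2775 tilt [-0.0026 -0.0009] F [-0.4 -0.1 -4.5] gap 0.033
go [ 0.062  -0.0003] no [0.0537 0.5479] tray [0.0331 0.2825] 
row [0.321, -0.4641, 0.0011, -0.0006, -0.0027, 0.3651]
```

>>> jog_arm([
  [0.006,-0.009,0,0,0,0.007],
  [0.019,-0.028,0,0,0,0.022],
  [0.038,-0.056,0,0,0,0.044],
  [0.061,-0.088,0,0,0,0.069],
  [0.087,-0.125,0,0,0,0.1],
  [0.112,-0.162,0,0,0,0.128],
  [0.138,-0.2,0,0,0,0.157],
  [0.164,-0.237,0,0,0,0.186],
  [0.189,-0.274,0,0,0,0.215],
  [0.215,-0.311,0,0,0,0.245],
  [0.241,-0.348,0,0,0,0.274],
  [0.263,-0.381,0,0,0,0.3],
  [0.282,-0.408,0,0,0,0.321],
  [0.298,-0.432,0,0,0,0.34],
  [0.311,-0.45,0,0,0,0.354],
  [0.318,-0.46,0,0,0,0.361],
  [0.321,-0.464,0,0,0,0.365],
  [0.321,-0.464,0,0,0,0.365],
  [0.321,-0.464,0,0,0,0.365],
])

```text
time: 12.55
tool_pos: [0.4196, -0.2357, 0.4005]
orientation: [-0.0, 0.043, 0.999, 0.0]
ft_force: [-0.1, 0.2, -2.8]
finger_gap: 0.0333
```

```bash
python3 go.py no,-.08,0,.122
```

```text
t 12.55 grasp [ 0.4196 -0.2356  0.2365] psi -0.0865 tilt [-0.0002  0.0003] F [-0.1  0.2 -2.8] gap 0.0333
go [-0.2575 -0.4639] no [-0.0794  0.0008] tray [-0.1142 -0.261 ] 
row [0.0006, -0.0008, 0.1145, 0.0003, -0.0002, 0.0011]
```

>>> jog_arm([
  [0,-0.001,0.03,0,0,0.001],
  [0,-0.001,0.06,0,0,0.001],
  [0,-0.001,0.085,0,0,0.001],
  [0,-0.001,0.105,0,0,0.001],
  [0,-0.001,0.114,0,0,0.001],
  [0,-0.001,0.114,0,0,0.001],
  [0,-0.001,0.114,0,0,0.001],
])

```text
time: 13.25
tool_pos: [0.4202, -0.237, 0.2876]
orientation: [0.001, 0.043, 0.999, -0.0]
ft_force: [0.9, 0.4, -2.4]
finger_gap: 0.0329
```

```bash
python3 go.py no,-.045,0,.122; python3 - <<'E' | tail -n +3
from h import *
from go import gpos,st
c=shot('scene','pics/s3.png');a=c['image'][:,:,::-1]
cv2.imwrite('pics/s3c.png',cv2.resize(a[110:210,120:260],None,fx=5.6,fy=5.6,interpolation=cv2.INTER_CUBIC))
E
```

```text
t 13.25 grasp [ 0.4204 -0.2371  0.1236] psi -0.087 tilt [ 0.0016 -0.0007] F [ 0.9  0.4 -2.4] gap 0.0329
go [-0.2571 -0.4655] no [-0.0784 -0.0006] tray [-0.1132 -0.2624] 
row [-0.0337, 0.0004, 0.0017, -0.0005, 0.0017, 0.0006]
```

View pics/s3c.png

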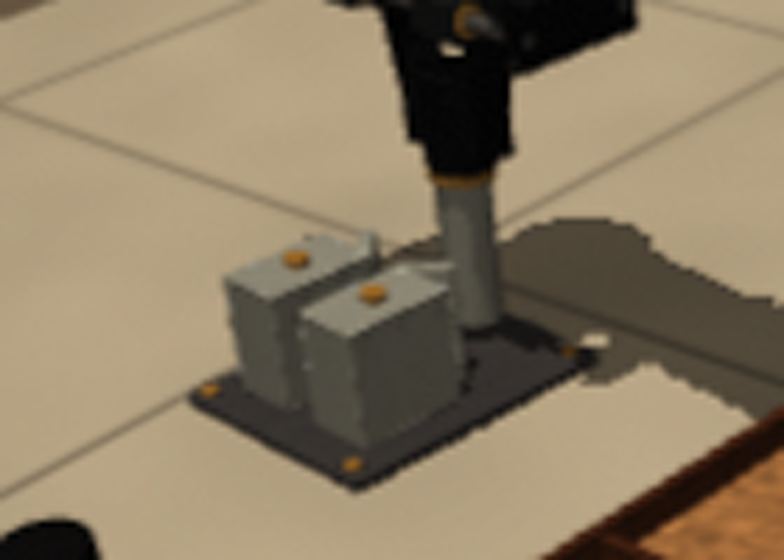

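The spindle stands upright and low at crop (470,320), in front of the no-go flare at (440,270). Now I approach, then creep in while watching the force.

>>> jog_arm([
  [-0.008,0.0005,0.001,0,0,0],
  [-0.016,0.0005,0.002,0,0,0],
  [-0.023,0.0005,0.002,0,0,0],
  [-0.028,0.0005,0.002,0,0,0],
  [-0.032,0.0005,0.002,0,0,0],
  [-0.035,0.0005,0.002,0,0,0],
  [-0.035,0.0005,0.002,0,0,0],
  [-0.035,0.0005,0.002,0,0,0],
])

```text
time: 14.1
tool_pos: [0.4541, -0.2398, 0.2846]
orientation: [-0.0, 0.044, 0.999, 0.0]
ft_force: [0.3, 1.5, -3.6]
finger_gap: 0.0337
```

```bash
python3 go.py no,-.036,0,.122
```

```text
t 14.1 grasp [ 0.4541 -0.2397  0.1206] psi -0.0883 tilt [-0.0005  0.0002] F [ 0.3  1.5 -3.6] gap 0.0337
go [-0.2255 -0.4772] no [-0.0447 -0.0002] tray [-0.0795 -0.2629] 
row [-0.0086, 0.0003, -0.0014, 0.0001, -0.0006, -0.0007]
```

>>> jog_arm([
  [-0.001,0,-0.001,0,0,0],
  [-0.002,0,-0.001,0,0,0],
  [-0.003,0,-0.001,0,0,0],
  [-0.004,0,-0.001,0,0,0],
  [-0.005,0,-0.001,0,0,0],
  [-0.006,0,-0.001,0,0,0],
  [-0.006,0,-0.001,0,0,0],
])

```text
time: 14.8
tool_pos: [0.4604, -0.2403, 0.2857]
orientation: [-0.0, 0.044, 0.999, -0.0]
ft_force: [0.0, 0.1, -3.2]
finger_gap: 0.033
```

>>> jog_arm([
  [-0.0005,0,0,0,0,0],
  [-0.001,0,0,0,0,0],
  [-0.001,0,0,0,0,0],
])

```text
time: 15.1
tool_pos: [0.4609, -0.2404, 0.2856]
orientation: [-0.001, 0.044, 0.999, 0.0]
ft_force: [-2.0, -0.5, -2.3]
finger_gap: 0.0335
```

>>> jog_arm([
  [-0.0005,0,0,0,0,0],
  [-0.0005,0,0,0,0,0],
  [-0.0005,0,0,0,0,0],
])

```text
time: 15.4
tool_pos: [0.4612, -0.2405, 0.2856]
orientation: [-0.001, 0.044, 0.999, 0.0]
ft_force: [-3.1, -0.9, -1.2]
finger_gap: 0.0333
```

>>> jog_arm([
  [-0.0005,0,0,0,0,0],
  [-0.001,0,0,0,0,0],
  [-0.001,0,0,0,0,0],
  [-0.001,0,0,0,0,0],
])

```text
time: 15.8
tool_pos: [0.4618, -0.2406, 0.2854]
orientation: [-0.002, 0.044, 0.999, 0.0]
ft_force: [-6.0, -1.7, -0.8]
finger_gap: 0.0329
```

```bash
python3 go.py no,-.036,0,.122
```

```text
t 15.8 grasp [ 0.4612 -0.2405  0.1214] psi -0.0884 tilt [-0.0037  0.0004] F [-6.  -1.7 -0.8] gap 0.0329
go [-0.2188 -0.48  ] no [-0.0375 -0.0004] tray [-0.0723 -0.2633] 
row [-0.0009, 0.0004, -0.0006, 0.0001, -0.0037, -0.0008]
```

The stop is firm at 6 N, at x ≈ -37 mm as expected. Backing off and lifting.

>>> jog_arm([
  [0.003,0,0,0,0,0],
  [0.01,0,0,0,0,0],
  [0.02,0,0,0,0,0],
  [0.03,0,0,0,0,0],
  [0.035,0,-0.015,0,0,0],
  [0.035,0,-0.045,0,0,0],
  [0.035,0,-0.075,0,0,0],
  [0.035,0,-0.095,0,0,0],
  [0.035,0,-0.1,0,0,0],
  [0.035,0,-0.1,0,0,0],
])

```text
time: 16.8
tool_pos: [0.4274, -0.2373, 0.3861]
orientation: [0.001, 0.044, 0.999, 0.0]
ft_force: [-0.2, -0.7, -3.3]
finger_gap: 0.0333
```

```bash
python3 go.py tray,.064,0,.22
```

```text
t 16.8 grasp [ 0.4277 -0.2372  0.2221] psi -0.0884 tilt [0.0019 0.0003] F [-0.2 -0.7 -3.3] gap 0.0333
go [-0.2502 -0.4676] no [-0.0712 -0.    ] tray [-0.106 -0.262] 
row [-0.1632, 0.2666, 0.0025, 0.0004, 0.0019, -0.0268]
```

>>> jog_arm([
  [-0.006,0.01,0,0,0,-0.001],
  [-0.02,0.032,0,0,0,-0.003],
  [-0.041,0.067,0,0,0,-0.007],
  [-0.062,0.102,0,0,0,-0.01],
  [-0.083,0.136,0,0,0,-0.014],
  [-0.105,0.171,0,0,0,-0.017],
  [-0.124,0.203,0,0,0,-0.02],
  [-0.141,0.23,0,0,0,-0.023],
  [-0.153,0.25,0,0,0,-0.025],
  [-0.16,0.262,0,0,0,-0.027],
  [-0.163,0.267,0,0,0,-0.027],
  [-0.163,0.267,0,0,0,-0.027],
  [-0.163,0.267,0,0,0,-0.027],
])

```text
time: 18.1
tool_pos: [0.6133, 0.0135, 0.3854]
orientation: [-0.001, 0.031, 1.0, -0.0]
ft_force: [0.0, -0.1, -2.4]
finger_gap: 0.0334
```

```bash
python3 go.py tray,.064,0,.119; python3 - <<'E' | tail -n +3
from h import *
import go
c=shot('scene','pics/s4.png');a=c['image'][:,:,::-1]
cv2.imwrite('pics/s4c.png',cv2.resize(a[90:290,150:350],None,fx=3,fy=3,interpolation=cv2.INTER_CUBIC))
E
```

```text
t 18.1 grasp [0.6131 0.0135 0.2214] psi -0.062 tilt [-0.0012 -0.0003] F [ 0.  -0.1 -2.4] gap 0.0334
go [-0.0032 -0.2772] no [0.0916 0.2659] tray [ 0.0636 -0.0004] 
row [-0.0003, 0.0004, 0.1024, -0.0004, -0.0012, -0.0004]
```

View pics/s4c.png

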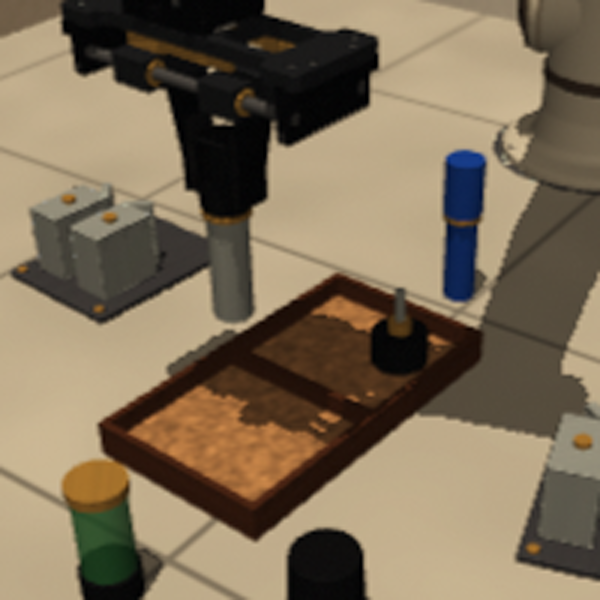

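The spindle hangs upright above the far compartment: its foot is at crop (233,312), and straight down lands near (230,445) on the cork. The pot has not moved. Lowering.

>>> jog_arm([
  [0,0,0.03,0,0,0],
  [0,0,0.06,0,0,0],
  [0,0,0.08,0,0,0],
  [0,0,0.092,0,0,0],
  [0,0,0.098,0,0,0],
  [0,0,0.1,0,0,0],
  [0,0,0.101,0,0,0],
  [0,0,0.102,0,0,0],
  [0,0,0.102,0,0,0],
])

```text
time: 19.05
tool_pos: [0.6139, 0.0142, 0.2845]
orientation: [0.001, 0.031, 1.0, 0.0]
ft_force: [-1.0, -0.6, -3.3]
finger_gap: 0.0333
```

```bash
python3 go.py
```

```text
t 19.05 grasp [0.6142 0.0142 0.1205] psi -0.0611 tilt [0.0013 0.0003] F [-1.  -0.6 -3.3] gap 0.0333
go [-0.002  -0.2768] no [0.0926 0.2668] tray [0.0647 0.0004]
```

>>> jog_arm([
  [0,0,0.001,0,0,0],
  [0,0,0.002,0,0,0],
  [0,0,0.0025,0,0,0],
  [0,0,0.003,0,0,0],
  [0,0,0.003,0,0,0],
])

```text
time: 19.55
tool_pos: [0.6138, 0.0142, 0.2808]
orientation: [0.0, 0.031, 1.0, -0.0]
ft_force: [-0.5, -0.6, -2.8]
finger_gap: 0.0333
```

>>> jog_arm([
  [0,0,0.0005,0,0,0],
  [0,0,0.001,0,0,0],
  [0,0,0.001,0,0,0],
])

```text
time: 19.85
tool_pos: [0.6139, 0.0142, 0.2807]
orientation: [0.0, 0.03, 1.0, -0.0]
ft_force: [-1.8, 0.1, 3.5]
finger_gap: 0.0333
```

The foot is on the cork (vertical force went from -3 to +3.5 N). Releasing, then rising straight up.

>>> jog_arm([
  [0,0,0,0,0,0],
  [0,0,0,0,0,0],
  [0,0,0,0,0,0],
  [0,0,0,0,0,0],
  [0,0,0,0,0,0],
  [0,0,0,0,0,0],
  [0,0,0,0,0,0],
  [0,0,0,0,0,0],
], fingers=0)

```text
time: 20.65
tool_pos: [0.6138, 0.0142, 0.2797]
orientation: [0.0, 0.031, 1.0, 0.0]
ft_force: [-0.5, 0.8, 0.3]
finger_gap: 0.0846
```

>>> jog_arm([
  [0,0,-0.01,0,0,0],
  [0,0,-0.03,0,0,0],
  [0,0,-0.06,0,0,0],
  [0,0,-0.1,0,0,0],
  [0,0,-0.12,0,0,0],
  [0,0,-0.13,0,0,0],
  [0,0,-0.13,0,0,0],
  [0,0,-0.13,0,0,0],
])

```text
time: 21.45
tool_pos: [0.6134, 0.0141, 0.4086]
orientation: [-0.001, 0.031, 1.0, 0.0]
ft_force: [0.9, -0.1, -0.8]
finger_gap: 0.0872
```

```bash
python3 go.py; python3 - <<'E' | tail -n +3
from h import *
import go
c=shot('scene','pics/s5.png')
print("pred top/foot",proj(c,[.6139,.0142,.14]),proj(c,[.6139,.0142,.01]))
E
```

```text
t 21.45 grasp [0.6131 0.0141 0.2446] psi -0.0615 tilt [-0.0022  0.0001] F [ 0.9 -0.1 -0.8] gap 0.0872
go [-0.0031 -0.2766] no [0.0915 0.2666] tray [0.0636 0.0003] 
pred top/foot (np.float64(226.69412878244404), np.float64(183.3355179578557)) (np.float64(230.48940273874896), np.float64(234.63616049406437))
```

View pics/s5.png

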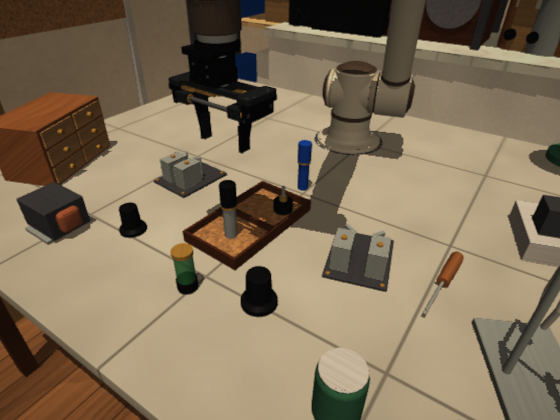

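The spindle stands upright in the far compartment: top at (228,184), foot near (230,236), matching the prediction. The gripper is clear above, and the bystanders are at their original pixels. Handing in.

```bash
python3 -c "
from station import workorder
print(workorder.finish_job())"
```

```text
the job is handed in; nothing more can be done
None
```

The spindle passed the go gauge, was stopped by the no-go gauge, and now stands released and upright in the tray's far compartment. I handed the job in at about 21.5 s of the 72 s; `finish_job` gave no verdict.

- **Go gap:** it went in at the flared mouth and straight through, to x ≈ +63 mm in the gauge's frame, with its foot about 7 mm above the plate. The force readings between moves were within about 1 N sideways, so I saw no sign of rubbing.
- **No-go gap:** it stopped at x ≈ -37 mm (expected about -36). The push was built up in small steps to about 6 N, then backed off.
- **Tray:** it was lowered until the vertical force changed from -3 to +3.5 N, still held, then released about 64 mm from the tray centre. In the last picture the spindle's top and foot fall within about 2 px of where they should be. The bystanders look unmoved and the gripper is clear above.

**What disagreed:** my first fit of the go gauge from the top camera was about 2.4 mm off sideways compared with the scene camera. I used the scene-camera value before entering the gap. The no-go gauge's offset was smaller, about 1.2 mm, and I corrected it the same way. At the no-go stop there was also a small sideways force of about 1.7 N, so the contact was slightly one-sided. No check failed.

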